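# Run the marking gauge to its ball notch and hold it

### The arm

A 6-joint arm with a two-finger parallel gripper is mounted at the origin on the work surface. World frame = base frame: x ahead of the robot, y to its left, z up, the work surface at z = 0. Lengths are in mm, angles in rad, forces in N, time in s.
With the tool pointing down it reaches from about 200 to 875 mm from the base axis. Payload 3.4 kg.
Tool frame: the origin (TCP) lies midway between the tips of the shut fingers; the grasp point (between the pads) lies env.pinch_z behind it (env.pinch_z is the distance from the TCP to the grasp point, in mm); z points along the fingers, y is the direction in which the jaws open and shut (so a half turn about z gives the same grasp; the last joint's range is limited). The gripper opens to 94 mm and grips with 3 to 60 N. Pads are 16 mm wide; open, the fingers measure 119 mm over their backs; the gripper's body (75 mm by 177 mm) begins 78 mm behind the grasp point.
Start: joints at [-1.46, 0.276, 1.505, -0, 1.361, -0.121], TCP at [132.091, -559.658, 205.493] pointing down, gripper open.
Joint ranges: [-2.89, 2.89], [-0.75, 2.08], [0.22, 2.7], [-1.18, 4.32], [0.11, 2.71], [-2.7, 2.7]. Speed limits (rad/s): [2.57, 2.57, 3.14, 3.14, 3.14, 3.14].

### API

Orientations are given as a unit quaternion [x, y, z, w].
In Python, from station import sensors, imaging, workorder, env gives the robot as it stands. The module is installed in compiled form; this text tells all that it offers.
- The arm moves only by the tool drive_tool, never from a script. Its argument "steps" is a list of rows, each a list of 5 numbers: the closure, from -1 (fully open) to 1 (shut), so that 0 is half open, then the shift along the tool's x, y, z in mm, then the turn about the tool's z in degrees. In form: [[gripper, dx, dy, dz, spin], ...]. A call has 1 to 12 rows; each row is the pose to reach, as a shift and turn from the pose measured when the call began, along the tool's axes at that moment; what a row does not reach only later rows make up. A row lasts 1/8 s, in which the tool goes at most 62.5 mm and 10.7 degrees, less where a joint would pass 70% of its speed; a pose out of reach is approached as far as the arm can. A call with a gripper value outside its range is refused whole. The fingers move at their own pace and stop on an object; the grip force is fixed at half the most. Time passes only in rows, so rows that repeat a pose let the fingers close. It gives the time, the measured TCP pose, the force and the opening at its end, in the units of the state.
- sensors.sense(): the state, without advancing time (a new reading comes with each control period).
- imaging.snapshot(name): name is "side" or "top"; returns (picture, depth): 384x512x3 uint8, red, green, blue; 384x512 float32, mm along the optical axis (not along the pixel's ray), 0 where there is no reading.
- imaging.get_calibration(name): a dict with "fx", "fy", "cx", "cy" (pixels), "k1" (the pictures are not rectified: a ray, as slopes to the right and down, at radius r is drawn at 1 + k1 r^2 times it, then the intrinsics apply), "R" (3x3) and "t" (3): a world point X has camera coordinates R X + t. Camera axes: x right, y down, z forward; pixel columns grow to the right and rows downward; lengths in mm; the calibration is good to about 2 mm. A picture is of the moment at which its call begins. get_calibration takes no time and is no camera call.
- workorder.close_job(): hands the job in, once; it reports no verdict.
The state is a dict: "time": time; "joints": joint angles; "qvel": joint speeds; "tau": joint torques, N m; "tool_pos": TCP position; "ee_rot": TCP orientation; "force": force on the tool from outside, world axes, zero at the start; "wrist_torque": the same for the moment, N m; "grip_width": finger opening in mm.
Only numpy, scipy, OpenCV 4.12 (cv2) and the standard library are available. Lean on these libraries where they do the work, as an engineer would, in place of code of your own. Each camera call takes 0.05 s, during which the arm holds its last target.

### The job

Get the pot-marking gauge ready: pull the red transport lock back, away from the rail, to its end stop, then take the blue grip of the carriage and slide it along the rail towards the pot until the spring ball drops into its notch (the orange tab beside the rail shows where). Do not run past the notch, leave the pot and the other things alone, and finish with the blue grip still pinched between the fingers and the carriage held still, with the ball seated in the notch.

Things in the scene. Friction and masses are not known exactly. Their poses are not given: they have to be found in the camera images.
- gauge: Fixed aluminium rail bed on the table, 66 mm wide (x), 320 mm long (y), 22 mm high; origin at the centre of its underside. Its y axis runs along the rail, towards the pot; its -x side (towards the robot) carries the lock. Place and yaw (up to about 20 degrees) vary.
- carriage: Grey plate 62 (x) by 50 (y) by 12 mm on the rail. Origin: centre of its underside, 24 mm above the table, over the spring ball; axes as the gauge's. A thin pointer, 30 mm above the table, reaches 180 mm ahead (+y). Slides only along the gauge's y, from y = -90 mm (starts within 15 mm of that) to +60 mm in the gauge's frame, friction about 1.5 N. The lock, while in, bars it at about y = -70 mm.
- grip (a point): Middle of the blue upright grip on the carriage's plate, straight above the carriage's origin, 58 mm above the table. The grip is 24 mm across the rail (x), 18 mm along it (y), 40 mm tall, from 36 to 76 mm above the table.
- notch (a point): Notch in the brass strip, 16 mm above the table, axes as the gauge's. Varies: y = -10 to 40 mm in the gauge's frame. An orange tab 41 to 55 mm out on the rail's +x side marks it. Home: the carriage's origin level with it along y. The 12 mm ball drops in from about 4 mm before, drawing the carriage on; leaving the middle takes 6 to 9 N; if the fingers yield it pulls the carriage to the middle.
- lock (a joint): Travel of the red transport lock: 0 fully in (its bolt bars the carriage's way), 0.045 m at its end stop, pulled out. It slides along the gauge's -x axis (away from the rail, towards the robot), friction about 2 N, and stays where it is left. It starts between 0 and 0.008.
- lock_grip (a point): Middle of the red grip on the lock: 20 by 20 mm upright block, 36 mm tall, its top 65 mm above the table, its foot at 29 mm; the point is 48 mm above the table.
- wheel: Fixed banding wheel (turntable), disc 150 mm across, top 26 mm above the table, beyond the rail's +y end. Origin on its axis at the table.
- pot: Small pierced terracotta pot with lid, 110 mm across, 100 mm tall, loose on the wheel; origin at the centre of its underside. Leave alone.
- slip_jar: Loose jar, 52 mm across, 75 mm tall, white lid, beyond the rail; origin at the centre of its underside. Leave alone.
- water_bowl: Loose blue bowl, 100 mm across, 45 mm tall, beyond the rail; origin at the centre of its underside. Leave alone.
- rib_tool: Loose wooden-handled spatula, 170 mm long, lying flat on the robot's side of the rail. Leave alone.

How it is judged (in metres and radians):
On the way, in this order (a step that is already met when the one before it is completed fails the run):
1. the lock is pulled out to its end stop (value of joint lock above 0.041 m), for 0.1 s.
2. the carriage, in the fingers, sits at the notch (y of carriage in the frame of notch between -0.0025 and 0.0025 m and contact force between the fingers and carriage above 2 N and horizontal distance between the grasp point and grip below 0.015 m), for 0.3 s.
At the end, for the whole second after the job is handed in: The red lock is within 4 mm of its pulled-out end stop; the carriage is within 2.5 mm of the notch along the rail and still (below 5 mm/s); the blue grip is pinched between the fingers (grasp point within 15 mm of its axis, contact force above 2 N) (all of step 2 and value of joint lock above 0.041 m and linear speed of carriage below 0.005 m/s); the arm keeps its last pose, push and grip.
It fails at once if the carriage runs more than 7 mm past the notch (y of carriage in the frame of notch above 0.007 m).
It fails at once if the pot is disturbed (moved more than 10 mm) (distance of pot from where it was at the start of the episode above 0.01 m).
It fails at once if the jar is disturbed (moved more than 15 mm) (distance of slip_jar from where it was at the start of the episode above 0.015 m).
It fails at once if the bowl is disturbed (moved more than 15 mm) (distance of water_bowl from where it was at the start of the episode above 0.015 m).
It fails at once if the spatula is disturbed (moved more than 15 mm) (distance of rib_tool from where it was at the start of the episode above 0.015 m).
It also fails if it takes over 56 s, if anything falls off the work surface, if the arm or the gripper's body presses on something with over 40 N, if the wrist force passes 120 N, or if a joint passes its speed limit or range.

## Working session

There is one attempt and no reset: what is moved stays moved. The work goes in short steps, Python scripts to look and compute and a tool call to move; the robot and the scene stay as the last step left them, time stands still between calls to the robot, and variables do not carry over. Pictures are saved under pics/ and viewed, and the job is handed in when it is done.

Besides the shell and the picture viewer there is one more tool, called after ">>>" as a command line: name --pt "numbers of a row" for each row, then --argument value for the rest. drive_tool: Moves the arm, as the interface text tells. Its arguments: {"type":"object","properties":{"steps":{"type":"array","items":{"type":"array","items":{"type":"number"}}}},"required":["steps"]}

```bash
mkdir -p pics; python3 - <<'E'
from station import sensors, imaging, workorder, env
import cv2,numpy as np
print(sensors.sense()); print(env.pinch_z)
for n in("top","side"):
    p,d=imaging.snapshot(n); cv2.imwrite(f"pics/{n}0.png",p[:,:,::-1]); np.savez(f"{n}0.npz",p=p,d=d); print(imaging.get_calibration(n))
E
```

```text
{'time': 0.0, 'joints': array([-1.45998248e+00,  2.76557798e-01,  1.50606210e+00, -3.80698167e-06,
        1.36071051e+00, -1.21013670e-01]), 'qvel': array([ 6.55027859e-05, -9.80772407e-05, -5.82389166e-04,  1.55820394e-03,
       -1.82525902e-03,  7.28063504e-04]), 'tau': array([ 1.13372400e-03, -4.04593778e+01, -2.37228924e+01,  7.00930646e-02,
        3.44419980e-02, -1.55501971e-04]), 'tool_pos': array([ 132.03501845, -559.07580423,  204.65426791]), 'ee_rot': array([ 9.93289098e-01,  1.15654717e-01,  2.56991105e-06, -8.68876069e-04]), 'force': array([-0.31856857,  0.4299977 ,  0.0856233 ]), 'wrist_torque': array([-0.00838426,  0.03020293, -0.02497853]), 'grip_width': 94.03173876267186}
18.8
{'fx': 378.60372923255863, 'fy': 378.60372923255863, 'cx': 248.27624765991956, 'cy': 187.404044795662, 'k1': -0.030736033923870604, 'R': array([[ 0.01106187, -0.99934204,  0.03454163],
       [-0.99335075, -0.0149412 , -0.11415363],
       [ 0.11459461, -0.0330492 , -0.99286244]]), 't': array([ 37.42647303, 589.61225738, 921.1346937 ])}
{'fx': 357.35517792633294, 'fy': 357.35517792633294, 'cx': 259.5775814704504, 'cy': 183.03967721441853, 'k1': -0.09240314685230484, 'R': array([[-0.97367503, -0.22790037,  0.00428489],
       [-0.17598895,  0.73967775, -0.64954193],
       [ 0.14486141, -0.63319685, -0.7603137 ]]), 't': array([599.32701907,  97.63625362, 859.69266047])}
```

View pics/top0.png

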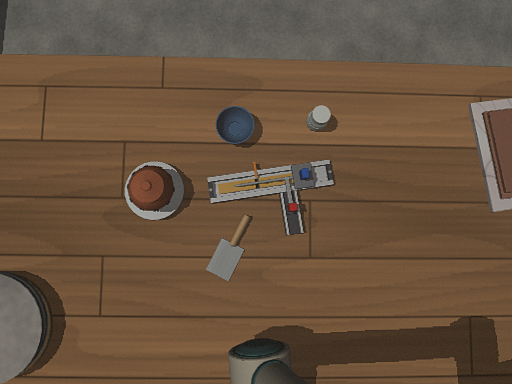

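View pics/side0.png

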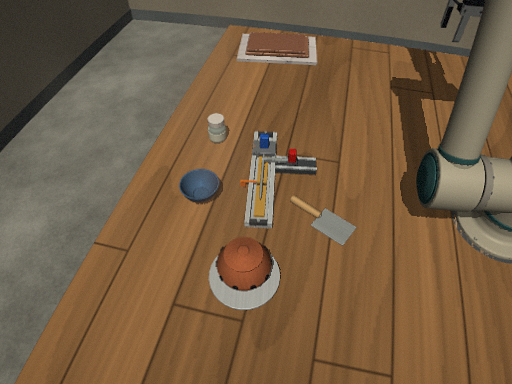

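The top view shows the rail from (209,190) to (333,173), the blue grip at (305,173), the red lock at (292,207) and the orange tab at (257,170). The pot is at (150,187), the bowl at (235,125), the jar at (319,118), and the spatula lies from (248,217) to (225,260). In the side view the grip is at (264,140), the red lock at (293,156) and the tab at (247,184).

```bash
cat > h.py <<'E'
import cv2,numpy as np
from station import imaging,sensors
def ray(n,uv):
    c=imaging.get_calibration(n)
    x=np.array([(uv[0]-c['cx'])/c['fx'],(uv[1]-c['cy'])/c['fy']]); s=x.copy()
    for _ in range(20): s=x/(1+c['k1']*(s@s))
    R,t=c['R'],c['t']; return -R.T@t, R.T@np.array([s[0],s[1],1])
def plane(n,uv,z):
    o,d=ray(n,uv); return o+d*(z-o[2])/d[2]
def tri(a,b):
    o1,d1=ray('top',a);o2,d2=ray('side',b)
    A=np.stack([d1,-d2],1); k=np.linalg.lstsq(A,o2-o1,rcond=None)[0]
    p,q=o1+d1*k[0],o2+d2*k[1]; return (p+q)/2,np.linalg.norm(p-q)
def masks(p):
    hsv=cv2.cvtColor(p,cv2.COLOR_RGB2HSV); r=cv2.inRange
    return dict(blue=r(hsv,(108,150,40),(125,255,255)),red=r(hsv,(0,190,60),(5,255,255))|r(hsv,(174,190,60),(180,255,255)),orange=r(hsv,(8,200,140),(15,255,255)))
def blobs(p,roi):
    out={}
    for k,m in masks(p).items():
        z=np.zeros_like(m);x0,y0,x1,y1=roi;z[y0:y1,x0:x1]=m[y0:y1,x0:x1]
        n,_,st,ce=cv2.connectedComponentsWithStats(z)
        out[k]=[(st[i].tolist(),ce[i].round(2).tolist()) for i in range(1,n) if st[i][4]>4]
    return out
E
python3 - <<'E'
from h import *
for n,roi in(("top",(195,140,345,245)),("side",(225,115,330,235))):
    f=np.load(n+"0.npz");p=f['p']
    for k,v in blobs(p,roi).items(): print(n,k,v)
    x0,y0,x1,y1=roi
    c=cv2.resize(p[y0:y1,x0:x1],None,fx=5,fy=5,interpolation=cv2.INTER_NEAREST)
    cv2.imwrite(f"pics/{n}0z.png",c[:600,:800,::-1])
E
```

```text
top blue [([302, 169, 7, 9, 55], [304.95, 172.75])]
top red [([292, 203, 4, 3, 7], [293.86, 203.57]), ([294, 207, 3, 4, 6], [295.17, 208.5])]
top orange []
side blue [([260, 134, 9, 14, 124], [263.94, 140.4])]
side red [([289, 149, 7, 14, 94], [292.0, 155.22])]
side orange [([240, 180, 16, 6, 31], [245.16, 182.06])]
```

```bash
ls pics
```

```text
side0.png
side0z.png
top0.png
top0z.png
```

View pics/top0z.png

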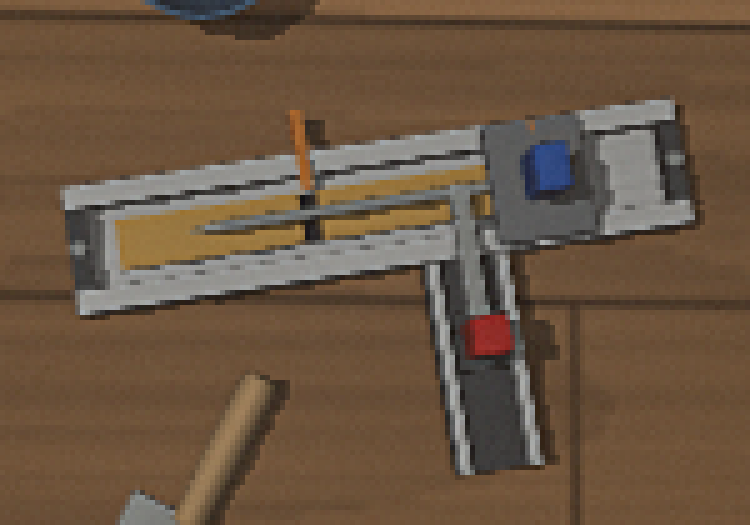

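View pics/side0z.png

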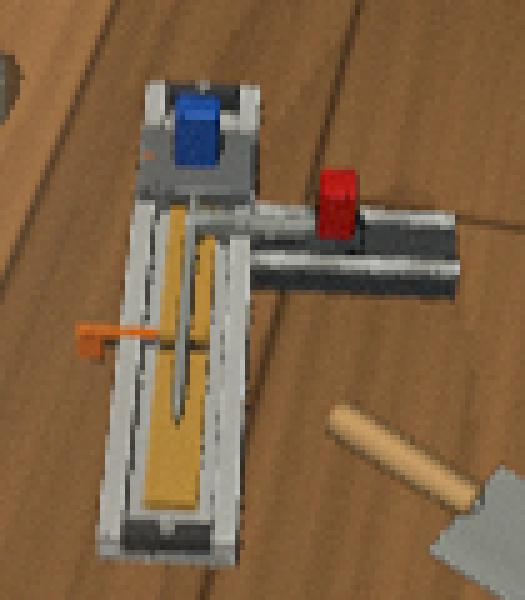

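```bash
python3 - <<'E'
from h import *
T=lambda x,y:(x/5-.5+195,y/5-.5+140)
S=lambda x,y:(x/5-.5+225,y/5-.5+115)
np.set_printoptions(precision=1,suppress=True)
print("cams",ray('top',(0,0))[0],ray('side',(0,0))[0])
c=[plane('top',T(*q),22) for q in((62,188),(80,315),(695,222),(675,100))]
print("top corners",*c)
for i in range(4): print(np.linalg.norm(c[i]-c[(i+1)%4]))
cs=[plane('side',S(*q),22) for q in((145,85),(260,88),(238,560),(98,555))]; print("side corners",*cs)
print("centres",np.mean(c,0),np.mean(cs,0))
y=(c[0]+c[1]-c[2]-c[3])/2; y/=np.linalg.norm(y); 
ys=(cs[3]+cs[2]-cs[0]-cs[1])/2; ys/=np.linalg.norm(ys); print("y",y,ys,np.degrees(np.arctan2(-y[0],y[1])),np.degrees(np.arctan2(-ys[0],ys[1])))
print("blue top", plane('top',T(553,163),76), plane('side',S(201,103),76))
print("red top", plane('top',T(491,332),65), plane('side',S(338,176),65))
print("notch", plane('top',T(306,190),16),plane('top',T(318,241),16), plane('side',S(162,346),16),plane('side',S(207,345),16))
print("tab top view z22", plane('top',T(295,110),22),plane('top',T(307,188),22))
print("tri blue",tri((305.4,172.4),(263.9,140.4)))
E
```

```text
cams [479.7  76.7 980.6] [476.2 608.7 714.5]
top corners [615.2 150.6  22. ] [550.5 140.   22. ] [ 602.8 -174.9   22. ] [ 666.4 -165.4   22. ]
65.6056366333581
319.1597180051119
64.3844247677251
320.0688193805288
side corners [ 670.4 -156.2   22. ] [ 604.7 -169.2   22. ] [549.8 154.   22. ] [613.5 166.3  22. ]
centres [608.7 -12.4  22. ] [609.6  -1.3  22. ]
y [-0.2  1.   0. ] [-0.2  1.  -0. ] 9.318234729249077 9.810701009879457
blue top [623.7 -91.3  76. ] [622.8 -89.4  76. ]
red top [541.7 -62.5  65. ] [543.6 -62.9  65. ]
notch [617.   25.7  16. ] [590.7  19.3  16. ] [615.5  30.8  16. ] [593.1  24.8  16. ]
tab top view z22 [657.6  32.   22. ] [617.2  25.5  22. ]
tri blue (array([626.7, -97. ,  49.4]), np.float64(0.8166836759515612))
```

```bash
cat >> h.py <<'E'
from scipy.spatial.transform import Rotation as Ro
def rel(p,yaw):
    s=sensors.sense();R=Ro.from_quat(s['ee_rot']);v=R.inv().apply(np.array(p)-s['tool_pos'])
    x=R.as_matrix()[:,0];cur=np.degrees(np.arctan2(x[1],x[0]))
    print("pos",s['tool_pos'].round(1),"yaw",cur.round(2),"w",s['grip_width'].round(1),"F",s['force'].round(1),"t",s['time'].round(2),"-> shift",v.round(1),"spin",(cur-yaw).round(1))
E
python3 -c "
from h import *
rel((543,-62.7,110),9.4)"
```

```text
Traceback (most recent call last):
  File "h.py", line 28, in rel
    print("pos",s['tool_pos'].round(1),"yaw",cur.round(2),"w",s['grip_width'].round(1),"F",s['force'].round(1),"t",s['time'].round(2),"-> shift",v.round(1),"spin",(cur-yaw).round(1))
                                                              ^^^^^^^^^^^^^^^^^^^^^
AttributeError: 'float' object has no attribute 'round'
```

```bash
sed -i 's/s\[.grip_width.\].round(1)/round(float(s["grip_width"]),1)/; s/s\[.time.\].round(2)/round(float(s["time"]),2)/' h.py
python3 -c "
from h import *
rel((543,-62.7,110),9.4)"
```

```text
pos [ 132.  -559.1  204.7] yaw 13.28 w 93.9 F [ 0.1 -0.3 -0. ] t 0.1 -> shift [ 514.  -388.6   95.4] spin 3.9
```

>>> drive_tool --pt "-0.2 43 -32 0 0" --pt "-0.2 86 -65 0 1" --pt "-0.2 129 -97 0 2" --pt "-0.2 171 -130 0 3" --pt "-0.2 214 -162 0 3.9" --pt "-0.2 257 -194 0 3.9" --pt "-0.2 300 -227 0 3.9" --pt "-0.2 343 -259 0 3.9" --pt "-0.2 386 -292 0 3.9" --pt "-0.2 428 -324 15 3.9" --pt "-0.2 471 -356 30 3.9" --pt "-0.2 514 -389 45 3.9"

```text
time: 1.6
tool_pos: [543.7, -60.9, 159.7]
ee_rot: [0.997, 0.082, -0.0, -0.001]
force: [-0.7, 0.7, 0.5]
grip_width: 56.3
```

```bash
python3 -c "
from h import *
for n in('top','side'):
    p,d=imaging.snapshot(n); np.savez(n+'1.npz',p=p); cv2.imwrite(f'pics/{n}1.png',p[:,:,::-1])
rel((543,-62.7,90),9.4)"
```

```text
pos [544.3 -58.2 158.1] yaw 9.66 w 56.4 F [-0. -1.  0.] t 1.7 -> shift [-2.   4.5 68.1] spin 0.3
```

View pics/side1.png

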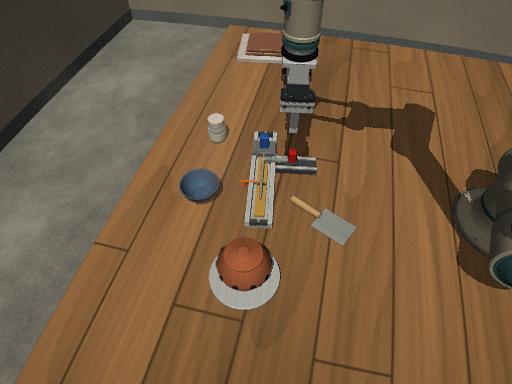

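The side view shows the gripper above the red lock at (293,156), with its fingers at (295,125). I'll go down.

>>> drive_tool --pt "-0.2 -2 4.5 20 0.3" --pt "-0.2 -2 4.5 40 0.3" --pt "-0.2 -2 4.5 60 0.3" --pt "-0.2 -2 4.5 75 0.3" --pt "-0.2 -2 4.5 75 0.3"

```text
time: 2.33
tool_pos: [541.8, -62.8, 82.2]
ee_rot: [0.997, 0.081, -0.002, -0.003]
force: [0.1, -0.2, 0.8]
grip_width: 56.4
```

```bash
python3 -c "
from h import *
rel((543,-62.7,36),9.4)
for n in('side',):
    p,d=imaging.snapshot(n); c=cv2.resize(p[60:240,200:360],None,fx=3.3,fy=3.3,interpolation=0);cv2.imwrite(f'pics/{n}2.png',c[:,:,::-1])"
```

```text
pos [541.8 -62.8  82.2] yaw 9.33 w 56.4 F [ 0.1 -0.2  0.8] t 2.33 -> shift [ 1.4  0.3 46.1] spin -0.1
```

View pics/side2.png

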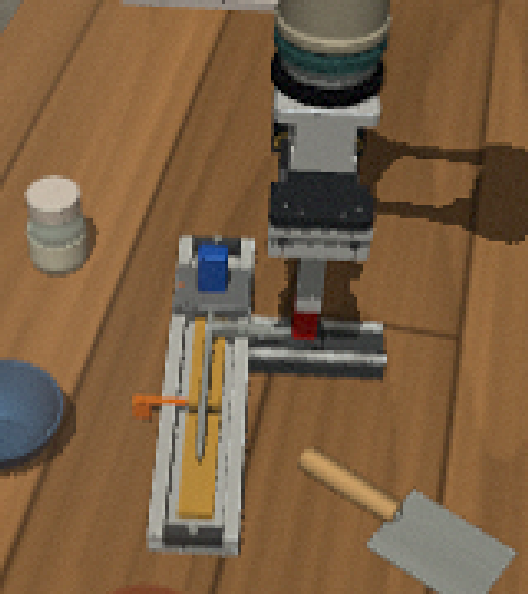

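The fingers are aligned with the red block at zoomed (305,325). I'll descend and close.

>>> drive_tool --pt "-0.2 1 0 20 0" --pt "-0.2 1 0 38 0" --pt "-0.2 1 0 46 0" --pt "-0.2 1 0 46 0" --pt "0.3 1 0 46 0" --pt "1 1 0 46 0" --pt "1 1 0 46 0" --pt "1 1 0 46 0" --pt "1 1 0 46 0"

```text
time: 3.5
tool_pos: [543.4, -61.4, 37.2]
ee_rot: [0.997, 0.081, -0.001, -0.003]
force: [-1.0, 5.6, 3.0]
grip_width: 19.6
```

>>> drive_tool --pt "1 -8 0 0 0" --pt "1 -16 0 0 0" --pt "1 -24 0 0 0" --pt "1 -31 0 0 0" --pt "1 -37 0 0 0" --pt "1 -41 0 0 0" --pt "1 -41 0 0 0" --pt "1 -41 0 0 0"

```text
time: 4.5
tool_pos: [501.9, -68.2, 37.2]
ee_rot: [0.997, 0.081, -0.002, -0.003]
force: [-1.7, 1.5, 1.1]
grip_width: 19.6
```

>>> drive_tool --pt "1 -2 0 0 0" --pt "1 -4 0 0 0" --pt "1 -6 0 0 0" --pt "1 -6 0 0 0"

```text
time: 5.0
tool_pos: [500.1, -68.6, 37.3]
ee_rot: [0.997, 0.081, 0.002, -0.004]
force: [8.9, 6.7, -8.6]
grip_width: 19.6
```

It moved only 1.9 of 6 mm and the force rose, so this is the end stop. I'll release, lift and check.

>>> drive_tool --pt "1 1 0 0 0" --pt "0 1 0 0 0" --pt "-0.2 1 0 0 0" --pt "-0.2 1 0 0 0" --pt "-0.2 1 0 -30 0" --pt "-0.2 1 0 -60 0" --pt "-0.2 1 0 -90 0" --pt "-0.2 1 0 -90 0"

```text
time: 6.0
tool_pos: [502.5, -69.7, 129.4]
ee_rot: [0.997, 0.081, 0.004, -0.002]
force: [0.1, 0.8, -1.0]
grip_width: 56.4
```

```bash
python3 -c "
from h import *
rel((623.2,-90.4,90),9.4)
p,d=imaging.snapshot('side'); print(blobs(p,(225,115,330,235)));c=cv2.resize(p[115:235,225:330],None,fx=5,fy=5,interpolation=0);cv2.imwrite('pics/side3.png',c[:,:,::-1])"
```

```text
pos [502.5 -69.7 129.4] yaw 9.23 w 56.4 F [ 0.1  0.8 -1. ] t 6.0 -> shift [115.4  40.   40.2] spin -0.2
{'blue': [([260, 134, 9, 14, 123], [263.98, 140.47])], 'red': [([305, 150, 8, 14, 96], [308.49, 156.15])], 'orange': [([240, 180, 16, 6, 34], [245.09, 181.68])]}
```

View pics/side3.png

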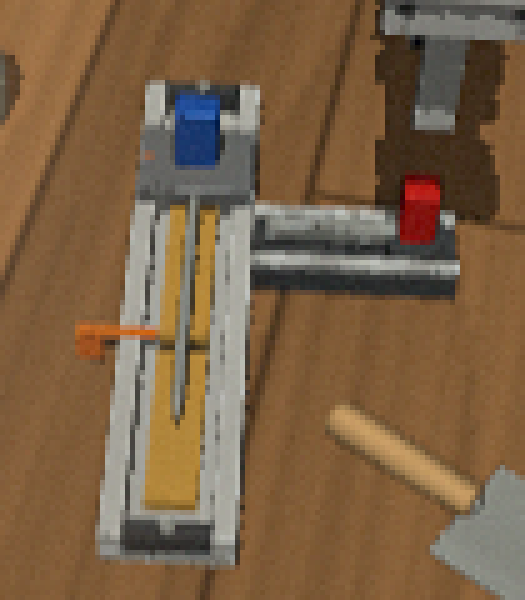

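The red lock moved from (292,155) to (308.5,156), about 43 mm, so the bolt is clear of the rail. Next is the blue grip.

>>> drive_tool --pt "-0.2 30 10 0 0" --pt "-0.2 60 20 0 0" --pt "-0.2 90 30 10 0" --pt "-0.2 115 40 25 0" --pt "-0.2 115 40 40 0" --pt "-0.2 115 40 40 0"

```text
time: 6.8
tool_pos: [618.1, -89.3, 85.3]
ee_rot: [0.997, 0.08, -0.001, -0.004]
force: [-0.8, -0.4, -0.0]
grip_width: 56.5
```

```bash
python3 -c "
from h import *
rel((623.2,-90.4,43),9.4)
p,d=imaging.snapshot('side'); c=cv2.resize(p[95:215,215:320],None,fx=5,fy=5,interpolation=0);cv2.imwrite('pics/side4.png',c[:,:,::-1])"
```

```text
pos [618.1 -89.3  85.3] yaw 9.23 w 56.5 F [-0.8 -0.4 -0. ] t 6.8 -> shift [ 4.9  2.3 42.3] spin -0.2
```

View pics/side4.png

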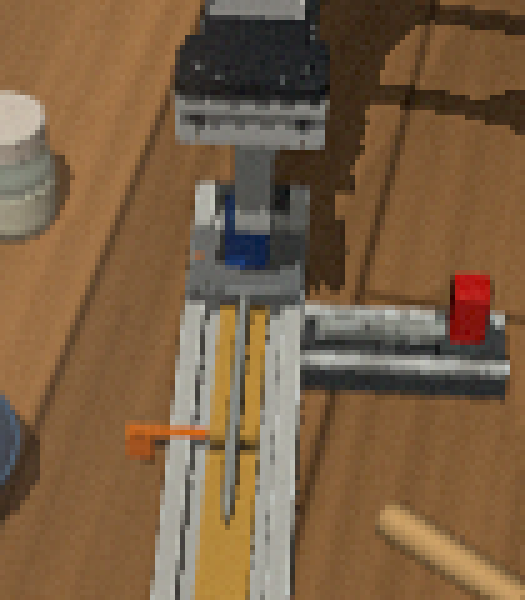

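The near finger is in line with the grip, a few mm short in x as measured. I'll correct that, descend and close.

>>> drive_tool --pt "-0.2 5 2 0 0" --pt "-0.2 5 2 20 0" --pt "-0.2 5 2 35 0" --pt "-0.2 5 2 42 0" --pt "-0.2 5 2 42 0" --pt "0.3 5 2 42 0" --pt "1 5 2 42 0" --pt "1 5 2 42 0" --pt "1 5 2 42 0" --pt "1 5 2 42 0"

```text
time: 8.1
tool_pos: [624.2, -90.2, 44.9]
ee_rot: [0.997, 0.081, 0.001, -0.004]
force: [0.1, 1.9, 1.6]
grip_width: 17.4
```

```bash
python3 -c "
from h import *
rel((604,25,43),9.4)
for n,(x0,y0,x1,y1) in dict(top=(195,140,345,245),side=(225,115,330,235)).items():
    p,d=imaging.snapshot(n); print(blobs(p,(x0,y0,x1,y1)));c=cv2.resize(p[y0:y1,x0:x1],None,fx=5,fy=5,interpolation=0);cv2.imwrite(f'pics/{n}5.png',c[:,:,::-1])"
```

```text
pos [624.2 -90.2  44.9] yaw 9.25 w 17.4 F [0.1 1.9 1.6] t 8.1 -> shift [  -1.5 -116.9    2.7] spin -0.2
{'blue': [], 'red': [([291, 221, 5, 2, 6], [293.17, 221.33])], 'orange': []}
{'blue': [([267, 138, 2, 4, 7], [267.57, 139.29])], 'red': [([305, 150, 8, 14, 95], [308.49, 156.07])], 'orange': [([241, 180, 15, 6, 30], [245.6, 181.83])]}
```

View pics/side5.png

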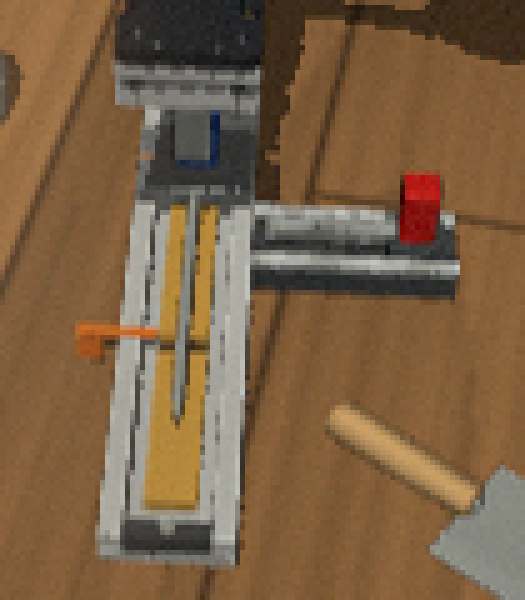

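View pics/top5.png

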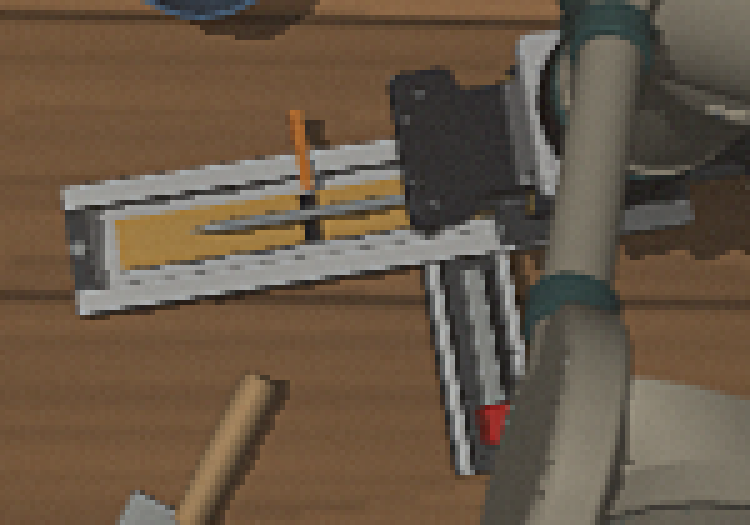

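The grip is held (opening 17.4 mm). In the side view the finger covers the blue block at zoomed (197,135) and the notch line is at (183,345). I'll slide most of the way, then creep.

>>> drive_tool --pt "1 0 -5 0 0" --pt "1 0 -13 0 0" --pt "1 0 -22 0 0" --pt "1 0 -32 0 0" --pt "1 0 -42 0 0" --pt "1 0 -52 0 0" --pt "1 0 -62 0 0" --pt "1 -0.5 -72 0 0" --pt "1 -0.5 -82 0 0" --pt "1 -0.5 -90 0 0" --pt "1 -0.5 -95 0 0" --pt "1 -0.5 -95 0 0"

```text
time: 9.7
tool_pos: [608.6, 3.7, 44.9]
ee_rot: [0.997, 0.081, 0.001, -0.004]
force: [1.6, 0.3, -5.0]
grip_width: 17.9
```

```bash
python3 -c "
from h import *
rel((604,25,43),9.4)
for n,(x0,y0,x1,y1) in dict(top=(195,140,345,245),side=(225,115,330,235)).items():
    p,d=imaging.snapshot(n); np.savez(n+'6.npz',p=p);c=cv2.resize(p[y0:y1,x0:x1],None,fx=5,fy=5,interpolation=0);cv2.imwrite(f'pics/{n}6.png',c[:,:,::-1])"
```

```text
pos [608.6   3.7  44.9] yaw 9.26 w 17.9 F [ 1.6  0.3 -5. ] t 9.7 -> shift [ -1.1 -21.8   2. ] spin -0.1
```

View pics/side6.png

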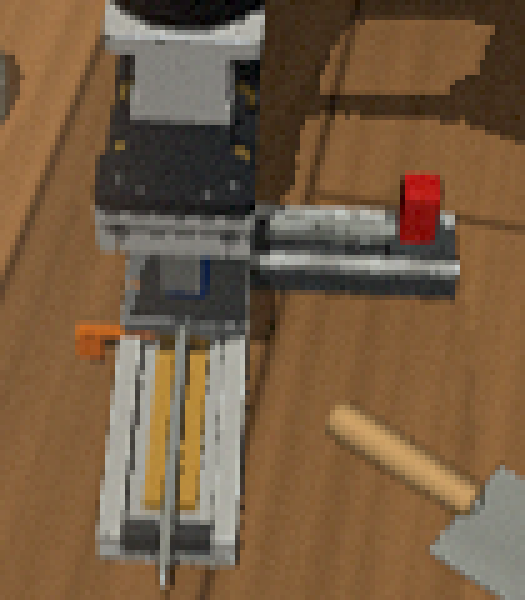

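View pics/top6.png

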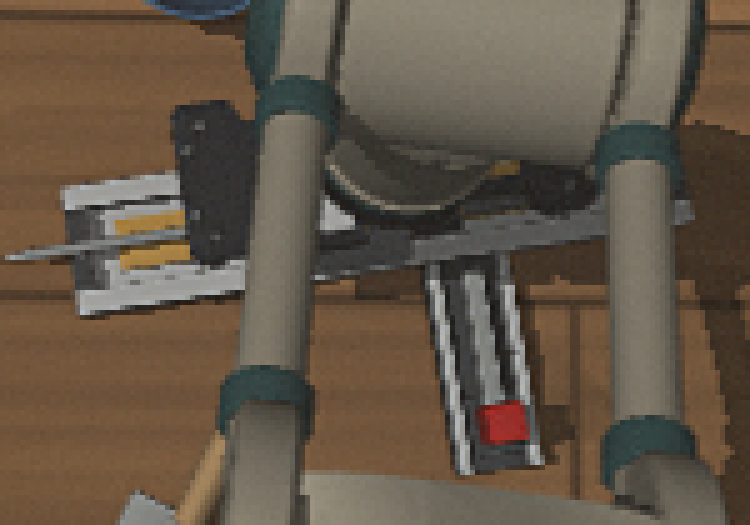

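The pointer tip is at zoomed (5,258) in the top view and (165,587) in the side view, and the lock is still out. I'll use the tip for a second estimate of what's left.

```bash
python3 - <<'E'
from h import *
T=lambda x,y:(x/5-.5+195,y/5-.5+140)
S=lambda x,y:(x/5-.5+225,y/5-.5+115)
yv=np.array([-np.sin(np.radians(9.5)),np.cos(np.radians(9.5)),0])
for n,f,tip0,tip1,no in(('top',T,(190,229),(5,258),(312,216)),('side',S,(178,423),(165,588),(184,346))):
    a,b=plane(n,f(*tip0),30)@yv,plane(n,f(*tip1),30)@yv; m=plane(n,f(*no),16)@yv
    print(n,"moved",b-a,"left",m-(b-180))
E
```

```text
top moved 94.1511094738641 left 22.694173836138532
side moved 94.66993343512533 left 24.250264025432188
```

>>> drive_tool --pt "1 0 -4 0 0" --pt "1 0 -8 0 0" --pt "1 -0.1 -11 0 0" --pt "1 -0.1 -14 0 0" --pt "1 -0.1 -15 0 0" --pt "1 -0.1 -15 0 0"

```text
time: 10.55
tool_pos: [606.2, 18.2, 44.9]
ee_rot: [0.997, 0.081, 0.001, -0.004]
force: [2.6, -3.4, -6.0]
grip_width: 17.9
```

>>> drive_tool --pt "1 0 -1 0 0" --pt "1 0 -1 0 0"

```text
time: 10.8
tool_pos: [606.1, 19.2, 44.9]
ee_rot: [0.997, 0.081, 0.001, -0.004]
force: [2.2, -3.6, -4.6]
grip_width: 17.8
```

>>> drive_tool --pt "1 0 -1 0 0" --pt "1 0 -1 0 0"

```text
time: 11.05
tool_pos: [605.8, 21.0, 44.9]
ee_rot: [0.997, 0.081, 0.001, -0.004]
force: [2.2, -0.8, -5.4]
grip_width: 18.2
```

>>> drive_tool --pt "1 0 -1 0 0" --pt "1 0 -1 0 0"

```text
time: 11.3
tool_pos: [605.4, 23.3, 44.9]
ee_rot: [0.997, 0.08, 0.0, -0.005]
force: [1.7, 1.9, -5.1]
grip_width: 17.5
```

```bash
python3 -c "
from h import *
rel((604,25,43),9.4)
print(sensors.sense()['force'],sensors.sense()['wrist_torque'])"
```

```text
pos [605.4  23.3  44.9] yaw 9.21 w 17.5 F [ 1.7  1.9 -5.1] t 11.3 -> shift [-1.1 -1.9  1.9] spin -0.2
[ 1.72525059  1.93434424 -5.13321479] [-0.26934926 -0.48040644 -0.00242686]
```

The force has changed sign (from -3.6 to +1.9 N), so the ball is drawing the carriage on. I'll continue in 1 mm steps.

>>> drive_tool --pt "1 0 -1 0 0" --pt "1 0 -1 0 0"

```text
time: 11.55
tool_pos: [605.1, 25.1, 44.9]
ee_rot: [0.997, 0.08, 0.0, -0.006]
force: [2.2, 1.3, -5.6]
grip_width: 18.1
```

```bash
python3 -c "
from h import *
rel((604,25,43),9.4)
for n,(x0,y0,x1,y1) in dict(side=(225,115,330,235)).items():
    p,d=imaging.snapshot(n);c=cv2.resize(p[y0:y1,x0:x1],None,fx=5,fy=5,interpolation=0);cv2.imwrite(f'pics/{n}7.png',c[:,:,::-1])"
```

```text
pos [605.1  25.1  44.9] yaw 9.2 w 18.1 F [ 2.2  1.3 -5.6] t 11.55 -> shift [-1.1 -0.   1.9] spin -0.2
```

View pics/side7.png

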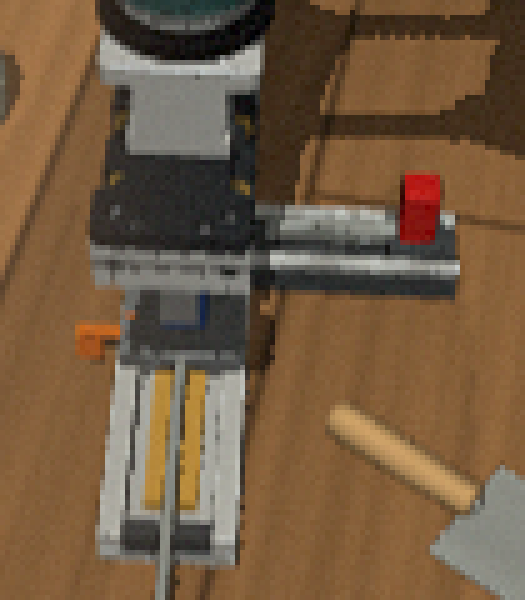

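>>> drive_tool --pt "1 0 0 0 0" --pt "1 0 0 0 0" --pt "1 0 0 0 0"

```text
time: 11.98
tool_pos: [605.1, 25.1, 44.9]
ee_rot: [0.997, 0.08, 0.0, -0.006]
force: [1.9, 1.2, -5.0]
grip_width: 17.8
```

>>> drive_tool --pt "1 0 -0.5 0 0" --pt "1 0 -0.5 0 0"

```text
time: 12.22
tool_pos: [605.1, 25.2, 44.8]
ee_rot: [0.997, 0.08, 0.0, -0.006]
force: [2.0, -0.3, -4.6]
grip_width: 17.9
```

>>> drive_tool --pt "1 0 -0.8 0 0" --pt "1 0 -0.8 0 0"

```text
time: 12.48
tool_pos: [605.1, 25.3, 44.9]
ee_rot: [0.997, 0.08, 0.0, -0.005]
force: [2.5, -2.4, -5.1]
grip_width: 18.0
```

>>> drive_tool --pt "1 0 1 0 0" --pt "1 0 1 0 0"

```text
time: 12.72
tool_pos: [605.1, 25.2, 44.8]
ee_rot: [0.997, 0.08, 0.0, -0.006]
force: [2.5, 3.2, -5.5]
grip_width: 18.1
```

>>> drive_tool --pt "1 0 1 0 0" --pt "1 0 1 0 0"

```text
time: 12.98
tool_pos: [605.1, 25.1, 44.9]
ee_rot: [0.997, 0.08, 0.0, -0.007]
force: [2.1, 5.3, -4.3]
grip_width: 17.8
```

It resists both ways: it moved only about 0.1 mm at -2.4 N and at +5.3 N, well beyond the friction. The ball is seated. I'll ease the side load to near zero and check once more.

>>> drive_tool --pt "1 0 -0.4 0 0" --pt "1 0 -0.4 0 0" --pt "1 0 -0.4 0 0" --pt "1 0 -0.4 0 0"

```text
time: 13.48
tool_pos: [605.1, 25.2, 44.8]
ee_rot: [0.997, 0.08, 0.0, -0.007]
force: [2.7, 0.8, -5.4]
grip_width: 18.0
```

```bash
python3 - <<'E'
from h import *
rel((604,25,43),9.4)
T=lambda x,y:(x/5-.5+170,y/5-.5+140)
for n,(x0,y0,x1,y1) in dict(top=(170,140,320,245),side=(225,135,330,255)).items():
    p,d=imaging.snapshot(n);print(blobs(p,(x0,y0,x1,y1))['red']);c=cv2.resize(p[y0:y1,x0:x1],None,fx=5,fy=5,interpolation=0);cv2.imwrite(f'pics/{n}8.png',c[:,:,::-1])
E
```

```text
pos [605.1  25.2  44.8] yaw 9.18 w 18.0 F [ 2.7  0.8 -5.4] t 13.47 -> shift [-1.1  0.   1.8] spin -0.2
[([292, 220, 8, 8, 20], [295.85, 222.5])]
[([305, 150, 8, 13, 93], [308.54, 156.01])]
```

View pics/side8.png

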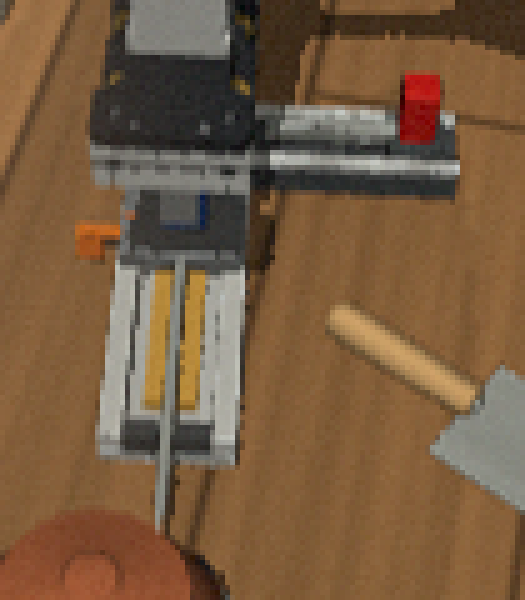

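View pics/top8.png

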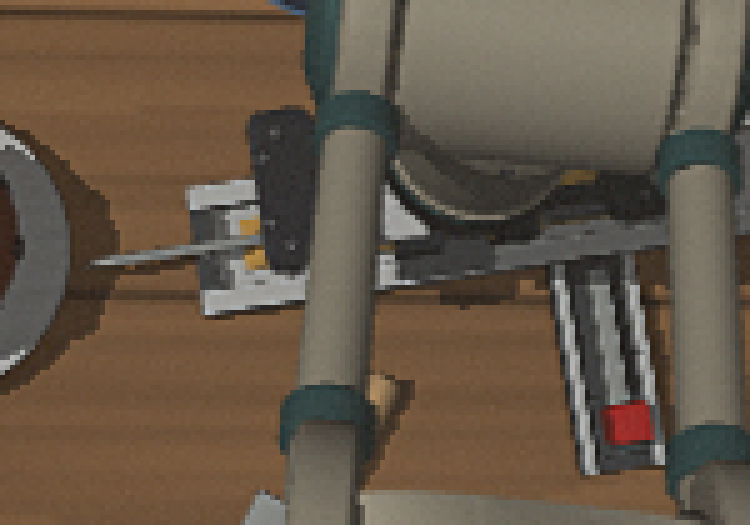

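In the side view the carriage's orange index is at (130,215), just by the tab at (100,238). The red lock is still out at (420,108), and the pointer tip stays short of the wheel. Everything agrees, so I'm handing the job in.

```bash
python3 -c "
from station import workorder
print(workorder.close_job())"
```

```text
the job is handed in; nothing more can be done
None
```

I pulled the red lock out to its end stop, slid the carriage to the notch by its blue grip, and handed the job in at about 13.5 s, still holding the grip. `close_job` gives no verdict, so the result rests on these last checks:

- **Lock:** it stopped hard after about 43 mm of travel, and the last pictures show it still out.
- **Ball in the notch:** the force swung from −3.6 to +1.9 N as the ball drew the carriage in. After that the carriage moved only about 0.1 mm when pushed forward (2.4 N) and when pulled back (5.3 N).
- **Position:** the carriage stopped at the place the cameras gave for the notch. The separate camera estimates differed by about 4 mm, so the force test was the deciding evidence.
- **Hold:** the finger opening was 18.0 mm on the 18 mm grip. The tool was still, with about 1 N along the rail, but a steady vertical force of about 5 N remained.
- **Other things:** the pot, bowl, jar and spatula looked untouched. I did not measure their positions again at the end.

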